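# Zero the glass gauge, then hold it square on the marked spot

## Task

Take the blue dial gauge out of its grey stand and zero it: hold it upright with its brass plunger on the middle of the brass zero disc, lightly, with the plunger about half-way in, for a good second. Then measure the stained glass: set the plunger's tip inside the black ring on the sloping panel with the gauge square to the glass (not plumb), again pressed lightly with the plunger about half-way in, never driven hard on the glass, and finish there, still gripping the gauge and holding it steady on the ring. Leave the other things on the bench alone.

Things in the scene. Friction and masses are not known exactly. Their poses are not given: they have to be found in the camera images.
- gauge: hand gauge, 0.18 kg. Origin: centre of the nose's lower end; z up its axis. Steel nose 16 mm across, z 0-36; collar 34 across, z 35-41; blue barrel 24 x 24, flats square to x and y, z 40-170; black dial 48 across centred at z 80, out to 25 mm on the -x face. A sprung brass plunger 7 mm across sticks out 18 mm below the origin. Grip two flats above the dial (z about 150), with about 60 N
- gauge_tip (a point): the plunger's lower end, the gauge's contact point, on the barrel's axis; 18 mm below the gauge's origin when the plunger is out, nearer as it is pushed in; axes as the gauge's
- plunger (a joint): travel of the gauge's sprung plunger in m: 0 fully out, 0.012 pushed fully in (hard stop); it needs 2 N to start moving and 0.5 N more per mm (5 N half-way in, 8 N at the stop)
- stand: the gauge's fixed stand: grey block 70 x 70 x 60 mm with a vertical through hole 21 mm across at its centre; origin at the centre of its underside, on the table. At the start the gauge stands in it upright, collar on the block's top, gauge origin 25 mm above the table; it lifts straight out (about 55 mm until clear)
- zero_top (a point): centre of the level upper face, 42 mm across and 30 mm above the table, of the brass zero disc on a fixed dark 70 x 70 x 12 mm foot; z up
- panel: fixed light box 300 (x) x 340 (y) x 40 mm with a flush leaded glass panel, sloping 15 degrees from level, low edge on its -x side (towards the robot). Origin: centre of the box's underside; x runs up the slope, z square to the glass; glass face at z = 40 mm. Pale centre pane 150 (x) x 190 (y) mm, coloured border panes round it
- spot: the marked spot: a thin black ring, inside diameter 20 mm, outside 30 mm, stuck flat on the pale pane; origin at its centre on the glass face; z square to the glass, pointing up out of it, x up the slope
- brushpot: terracotta pot, 92 mm across, 270 mm high with its brushes; stands loose on the table, to be left alone; origin at the centre of its underside
- jar: amber glass jar, 68 mm across, 100 mm high; stands loose on the table, to be left alone; origin at the centre of its underside
- nuggets: wooden tray of coloured glass nuggets, 110 x 140 x 32 mm; stands loose on the table, to be left alone; origin at the centre of its underside
- hammer: hammer lying flat, 260 mm long; stands loose on the table, to be left alone; origin at the centre of its underside
- weight: light grey metal weight 50 x 50 x 30 mm with a wooden knob, 48 mm high in all; stands loose on the table, to be left alone; origin at the centre of its underside
- cutter: green-handled hand tool lying flat, 160 mm long; stands loose on the table, to be left alone; origin at the centre of its underside
There are look-alikes about, which are no part of the job. What is shaped like the gauge but orange is not meant. Several things look just like the part that bears zero_top: the one meant starts farthest to the robot's right.

How it is judged:
By the outcome, as a careful person would: the job done as asked, in the order asked, and still so for the second after the job is handed in, while the arm keeps its last pose, push and grip.
It also fails if it takes over 45 s, if anything falls off the work surface, if the arm or the gripper's body presses on something with over 40 N, if the wrist force passes 120 N, or if a joint passes its speed limit or range.

## Robot

A 6-joint arm with a two-finger parallel gripper is mounted at the origin on the work surface. World frame = base frame: x ahead of the robot, y to its left, z up, the work surface at z = 0. Lengths are in mm, angles in rad, forces in N, time in s.
With the tool pointing down it reaches from about 275 to 825 mm from the base axis. Payload 4.9 kg.
Tool frame: the origin (TCP) lies at the very end of the fingers, on their centre line; the grasp point (between the pads) lies 19 mm behind it; z points along the fingers, y is the line along which they close (so a half turn about z gives the same grasp; the last joint's range is limited). The gripper opens to 85 mm and grips with 20 to 120 N. Pads are 22 mm wide; open, the fingers measure 114 mm over their backs; the gripper's body (76 mm by 85 mm) begins 54 mm behind the grasp point. The pads swing forward as they close: fully open they stand 13 mm farther back than shut.
Start: joints at [1.008, 0.326, -0.193, 1.052, 0, 1.437], TCP at [228.676, 500.226, 211.081] pointing down, gripper open.
Joint ranges: [-2.65, 2.65], [-0.97, 1.79], [-1.3, 1.35], [-1.93, 2.1], [-1.47, 1.37], [-3.14, 3.14]. Speed limits (rad/s): [2.57, 2.57, 3.14, 3.14, 3.14, 3.14].

## Interface

Orientations are given as [roll, pitch, yaw] about the fixed x, y, z axes, in that order (R = Rz(yaw) Ry(pitch) Rx(roll)).
In Python, from bench import bot, solve_ik, imaging gives the robot as it stands. Calls block until the motion is done:
- bot.move_ptp(position, orientation): joint-space move of the TCP to a pose.
- bot.movel(position, rot=None, max_speed=150, threshold=None): straight line of the TCP; rot=None keeps the orientation; max_speed is the mean speed in mm/s. With threshold (N) it stops when the force on the tool has changed by that much, and returns True; else False.
- bot.move_j(angles): joint-space move.
- bot.grip(opening, effort=None): opening from 0.0 (shut) to 1.0 (fully open); effort is the grip in N (None keeps the last); returns when the fingers have stopped.
- bot.dwell(seconds).
- solve_ik(position, orientation): joint angles nearest the present ones, or None.
- bot.get_state(): the state.
- imaging.capture(name): name is "scene" or "top"; returns the picture (420x560x3 uint8, blue, green, red); there is no depth.
- imaging.camera_model(name): a dict with "K" (3x3 intrinsics, pixels), "position" and "rotation" of the camera in the world. Camera axes: x right, y up, looking along -z (the intrinsics and any distortion apply to the point x, -y, -z); pixel columns grow to the right and rows downward; lengths in mm; the calibration is good to about 2 mm. A picture is of the moment at which its call begins. camera_model takes no time and is no camera call.
A pose or a line that the arm cannot do raises bot.IKError and nothing moves.
- bot.sign_off(): hands the job in; it is judged then, once.
The state is a dict: "t": time; "qpos": joint angles; "joint_velocities": joint speeds; "effort": joint torques, N m; "tcp_pos": TCP position; "orientation": TCP orientation; "contact_force": force on the tool from outside, world axes, zero at the start; "wrist_torque": the same for the moment, N m; "opening": opening from 0.0 (shut) to 1.0 (fully open); "gripper_force": force on a finger pad.
Only numpy, scipy, OpenCV 4.12 (cv2) and the standard library are available. Lean on these libraries where they do the work, as an engineer would, in place of code of your own. Each camera call takes 0.05 s, during which the arm holds its last target. There are 200 camera calls.

## Working session

There is one attempt and no reset: what is moved stays moved. The work goes in short steps, each a Python script; the robot and the scene stay as the last script left them, time stands still between calls to the robot, and variables do not carry over. Pictures are saved under pics/ and viewed, at most 10 in all, crops included, and the job is handed in when it is done.

```bash
ls; mkdir -p pics; python3 - <<'E'
from bench import bot, imaging
import cv2, numpy as np
for n in("scene","top"):
    im=imaging.capture(n); cv2.imwrite(f"pics/{n}0.png",im)
    m=imaging.camera_model(n); print(n,m)
print(bot.get_state())
E
```

```text
pics
scene {'K': array([[473.92046399,   0.        , 279.00114967],
       [  0.        , 473.92046399, 209.5995806 ],
       [  0.        ,   0.        ,   1.        ]]), 'position': array([1208.38480155, -292.82055789, 1279.53621169]), 'rotation': array([0.58215976, 0.00856729, 1.220099  ])}
top {'K': array([[421.32487439,   0.        , 274.23177067],
       [  0.        , 421.32487439, 206.52031552],
       [  0.        ,   0.        ,   1.        ]]), 'position': array([ 210.0521101 ,  -25.8754294 , 1744.72955188]), 'rotation': array([ 0.1733542 , -0.01000893, -1.57627693])}
{'t': 0.1, 'qpos': array([ 1.00781046e+00,  3.26904507e-01, -1.93450951e-01,  1.05198611e+00,
       -3.50533177e-05,  1.43661719e+00]), 'joint_velocities': array([ 1.25410058e-03, -1.72605421e-03,  2.20476397e-03,  2.77596318e-04,
        1.01993260e-04,  2.42152019e-05]), 'effort': array([ 1.06299918e-03, -4.44238544e+01,  2.63039267e+01,  7.88175239e-03,
       -7.95736196e-05, -1.20171947e-05]), 'tcp_pos': array([228.38542383, 499.75542538, 210.37373153]), 'orientation': array([-3.14005661e+00, -1.71979892e-04,  2.71278583e+00]), 'contact_force': array([-0.06491933,  0.38184418, -0.18186978]), 'wrist_torque': array([-0.01114485,  0.04106798,  0.00975568]), 'gripper_force': 0.0, 'opening': 1.0025888075563152}
```

View pics/scene0.png

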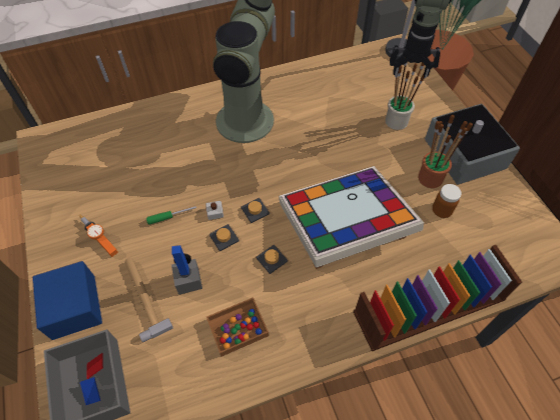

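View pics/top0.png

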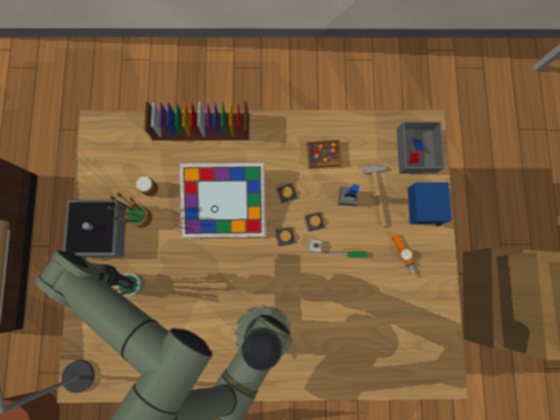

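Candidates: blue gauge in stand, scene (182,265) / top (349,195), against the orange look-alike at scene (100,238) / top (402,250). Brass discs are at top (287,192), (315,221) and (285,236); image right is -y, so (315,221) is the one meant (scene (224,236)). The ring is at scene (352,197) / top (214,209). Next I check this in a close crop and measure.

```bash
cat > h.py <<'E'
import numpy as np, cv2
from scipy.spatial.transform import Rotation as Ro
from bench import bot, imaging, solve_ik
CM={n:imaging.camera_model(n) for n in("scene","top")}
def Rc(n): return Ro.from_euler('xyz',CM[n]['rotation']).as_matrix()
def ray(n,uv):
    d=Rc(n)@(np.diag([1,-1,-1])@np.linalg.inv(CM[n]['K'])@np.r_[uv,1]); return CM[n]['position'],d/np.linalg.norm(d)
def onz(n,uv,z):
    p,d=ray(n,uv); return p+d*(z-p[2])/d[2]
def proj(n,P):
    c=np.diag([1,-1,-1])@Rc(n).T@(np.asarray(P,float)-CM[n]['position']); q=CM[n]['K']@c; return q[:2]/q[2]
def tri(a,b):
    (p,d),(q,e)=ray("scene",a),ray("top",b)
    s,t=np.linalg.lstsq(np.c_[d,-e],q-p,rcond=None)[0]
    return (p+s*d+q+t*e)/2, np.linalg.norm(p+s*d-q-t*e)
def blobs(im,box,f,amin=8):
    x0,y0,x1,y1=box; hsv=cv2.cvtColor(im[y0:y1,x0:x1],cv2.COLOR_BGR2HSV)
    n,l,s,c=cv2.connectedComponentsWithStats(f(hsv).astype(np.uint8))
    return [(c[i]+[x0,y0],s[i,4]) for i in range(1,n) if s[i,4]>=amin]
E
python3 - <<'E'
from h import *
S=cv2.imread("pics/scene0.png");T=cv2.imread("pics/top0.png")
brass=lambda h:(h[...,0]>10)&(h[...,0]<24)&(h[...,1]>130)&(h[...,2]>120)
dark=lambda h:(h[...,2]<90)
blue=lambda h:(h[...,0]>100)&(h[...,0]<125)&(h[...,1]>150)&(h[...,2]>60)
for nm,im,bx in(("top",T,[(277,183,297,201),(305,212,325,231),(275,227,295,246)]),("scene",S,[(258,246,286,270),(212,226,238,248),(244,198,268,220)])):
    for b in bx:
        print(nm,"brass",[(c.round(1),a,onz(nm,c,30).round(1)) for c,a in blobs(im,b,brass)])
rs=blobs(S,(340,188,364,206),dark,5);rt=blobs(T,(205,202,224,217),lambda h:h[...,2]<130,5);print("ring",rs,rt)
print("blue",blobs(S,(165,240,205,285),blue),blobs(T,(338,180,362,207),blue))
def crop(im,b,k): x0,y0,x1,y1=b; return cv2.resize(im[y0:y1,x0:x1],(400,300),interpolation=cv2.INTER_CUBIC)
out=np.vstack([np.hstack([crop(S,(155,230,235,290),0),crop(T,(300,175,380,235),0)]),np.hstack([crop(S,(270,155,430,275),0),crop(T,(170,150,282,234),0)])])
cv2.imwrite("pics/crop.png",out)
E
```

```text
top brass [(array([287. , 191.7]), np.int32(74), array([572.7, -98.2,  30. ]))]
top brass [(array([314.6, 220.5]), np.int32(85), array([ 451.4, -210.4,   30. ]))]
top brass [(array([285.1, 235.5]), np.int32(85), array([390. , -88.2,  30. ]))]
scene brass [(array([271. , 255.3]), np.int32(131), array([576.5, -98.3,  30. ]))]
scene brass [(array([223. , 233.6]), np.int32(133), array([ 455.1, -211.1,   30. ]))]
scene brass [(array([254.4, 206.4]), np.int32(117), array([393.5, -89.2,  30. ]))]
ring [(array([343.9, 188.5]), np.int32(10)), (array([351.95454545, 196.22727273]), np.int32(22))] [(array([213.9375, 208.8125]), np.int32(16))]
blue [(array([180.16107383, 260.00671141]), np.int32(298))] [(array([352.95238095, 189.74603175]), np.int32(63))]
```

View pics/crop.png

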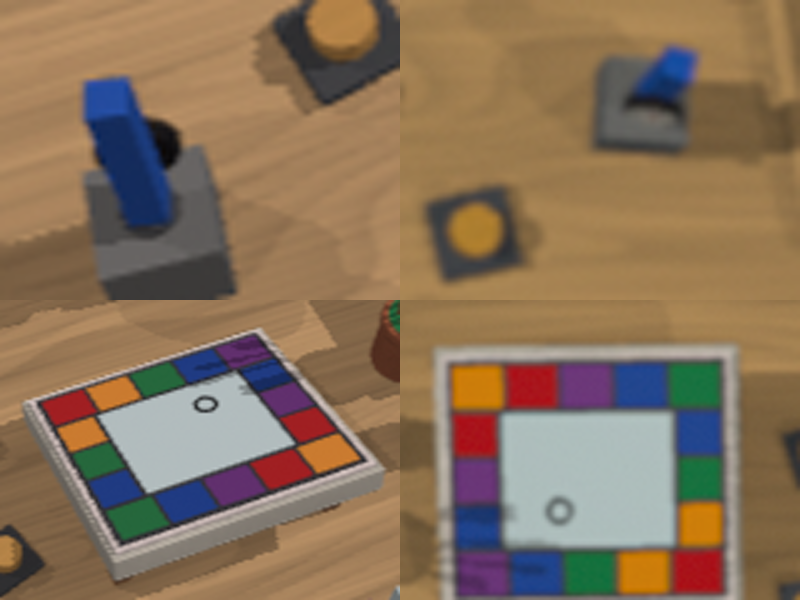

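Crop: the blue gauge stands in its stand with the black dial on the robot side (-x), and the top face is bright at scene ~(176,249) / top ~(356,187). The disc chosen is the one left and below it in the top view. The ring sits in the pale pane at scene (352,196) / top (214,209).

```bash
cat > m.py <<'E'
from h import *
S=cv2.imread("pics/scene0.png");T=cv2.imread("pics/top0.png")
IM={"scene":S,"top":T}
def quad(n,box,f,k=8):
    x0,y0,x1,y1=box; up=cv2.resize(IM[n][y0:y1,x0:x1],None,fx=k,fy=k,interpolation=cv2.INTER_CUBIC)
    m=f(cv2.cvtColor(up,cv2.COLOR_BGR2HSV)).astype(np.uint8)
    c=max(cv2.findContours(m,cv2.RETR_EXTERNAL,cv2.CHAIN_APPROX_NONE)[0],key=cv2.contourArea)
    h=cv2.convexHull(c); a=cv2.approxPolyN(h,4,ensure_convex=True).reshape(-1,2).astype(float)
    M=cv2.moments(h); cen=np.array([M['m10'],M['m01']])/M['m00']
    f2=lambda p:(np.asarray(p)+.5)/k-.5+[x0,y0]
    return f2(a),f2(cen)
E
python3 - <<'E'
from m import *
pale=lambda h:(h[...,1]<45)&(h[...,2]>135)&(h[...,0]>70)
P={}
for n,b in(("scene",(286,172,395,256)),("top",(192,175,254,226))):
    q,c=quad(n,b,pale); P[n]=q; print(n,q.round(1).tolist(),c.round(1))
# match corners by rough world plane
W={n:np.array([onz(n,p,100) for p in P[n]]) for n in P}
C=[]
for i,w in enumerate(W["top"]):
    j=np.argmin(np.linalg.norm(W["scene"]-w,axis=1)); X,e=tri(P["scene"][j],P["top"][i]); C.append(X); print("pane corner",X.round(1),e.round(1))
C=np.array(C)
print("sides",np.linalg.norm(C-np.roll(C,-1,0),axis=1).round(1))
u,s,v=np.linalg.svd(C-C.mean(0)); nn=v[2]*np.sign(v[2][2]); print("normal",nn.round(3),"tilt",np.degrees(np.arccos(nn[2])).round(1),"yaw",np.degrees(np.arctan2(-nn[1],-nn[0])).round(1))
def wc(n,b):
    x0,y0,x1,y1=b; g=IM[n][y0:y1,x0:x1].mean(2); w=np.clip(np.median(g)-15-g,0,None); ys,xs=np.mgrid[y0:y1,x0:x1]; print(w.round().astype(int)) ; return np.array([(w*xs).sum(),(w*ys).sum()])/w.sum()
a=wc("scene",(345,191,360,203));b=wc("top",(207,203,221,216));print("ring",a,b,tri(a,b))
tf=lambda h:(h[...,0]>100)&(h[...,0]<125)&(h[...,1]>150)
h=cv2.cvtColor(S[242:266,168:192],cv2.COLOR_BGR2HSV);print((h[...,2]*tf(h)))
h=cv2.cvtColor(T[183:197,344:362],cv2.COLOR_BGR2HSV);print((h[...,2]*tf(h)))
E
```

```text
scene [[387.8, 212.1], [328.3, 232.1], [308.3, 200.8], [363.9, 182.8]] [347.1 207.3]
top [[246.7, 218.7], [198.8, 218.7], [197.4, 181.2], [245.8, 180.9]] [222.3 199.8]
pane corner [455.   67.6  65.3] 1.7
pane corner [455.  258.5  69.1] 0.0
pane corner [600.1 260.9 106.9] 1.0
pane corner [601.1  69.2 105.6] 0.5
sides [190.9 150.  191.7 151.6]
normal [-0.259 -0.014  0.966] tilt 15.0 yaw 3.0
[[  0   0   0   0   0   0   0   0   0   0   0   0   0   0   0]
 [  0   0   0   0   0   0   0   0   0   0   0   0   0   0   0]
 [  0   0   0   0   2  39  58  59  40  23   3   0   0   0   0]
 [  0   0   0  15  84 115  88  88 105 110  84  16   0   0   0]
 [  0   0  25 107  70  12   0   0   0  26  99  86  16   0   0]
 [  0   3  62 101  24   0   0   0   0   0  39 127  29   0   0]
 [  0   0  37 126  29   0   0   0   0   3  63 101  21   0   0]
 [  0   0  22 102 110  50  23  23  39  83 120  35   0   0   0]
 [  0   0   0  11  66 108 110 122  92  74  26   0   0   0   0]
 [  0   0   0   0   0   0   0   0   0   0   0   0   0   0   0]
 [  0   0   0   0   0   0   0   0   0   0   0   0   0   0   0]
 [  0   0   0  
[... 3556 characters left out ...]
159 155   0   0   0   0]
 [  0   0   0   0   0   0   0 119 136 154 160 160 159 156   0   0   0   0]
 [  0   0   0   0   0   0 115 120 130 145 153 156 159 158   0   0   0   0]
 [  0   0   0   0   0 115 117 114 112 116 127 138 148 149   0   0   0   0]
 [  0   0   0   0 113 117 114 106  97  96 102 108 115   0   0   0   0   0]
 [  0   0   0   0 110 111 106  98  95  94  94  91   0   0   0   0   0   0]
 [  0   0   0   0  92  91  85  86  89  90  90   0   0   0   0   0   0   0]
 [  0   0   0   0   0   0   0   0  65  74   0   0   0   0   0   0   0   0]
 [  0   0   0   0   0   0   0   0   0   0   0   0   0   0   0   0   0   0]
 [  0   0   0   0   0   0   0   0   0   0   0   0   0   0   0   0   0   0]]
```

```bash
python3 - <<'E'
from m import *
tf=lambda t:(lambda h:(h[...,0]>100)&(h[...,0]<125)&(h[...,1]>140)&(h[...,2]>t))
grey=lambda h:(h[...,1]<60)&(h[...,2]>60)&(h[...,2]<130)
qs,cs=quad("scene",(168,242,190,266),tf(132));qt,ct=quad("top",(346,182,364,196),tf(138))
for n,q,c in(("scene",qs,cs),("top",qt,ct)):
    w=np.array([onz(n,p,195)[:2] for p in q]); d=np.roll(w,-1,0)-w
    print(n,c.round(2),"centre",onz(n,c,195).round(1),"sides",np.linalg.norm(d,axis=1).round(1),"ang mod90",(np.degrees(np.arctan2(d[:,1],d[:,0]))%90).round(1))
print("tri",tri(cs,ct))
b=(336,180,364,208)
q,c=quad("top",b,lambda h:(h[...,1]<75)&(h[...,2]<125));w=np.array([onz("top",p,60)[:2] for p in q]);d=np.roll(w,-1,0)-w
print("stand top",w.round(1).tolist(),w.mean(0),np.linalg.norm(d,axis=1).round(1),(np.degrees(np.arctan2(d[:,1],d[:,0]))%90).round(1))
# disc via bright brass top
for n,bx in(("scene",(212,224,236,246)),("top",(304,210,326,232))):
    q,c=quad(n,bx,lambda h:(h[...,0]>8)&(h[...,0]<26)&(h[...,1]>130)&(h[...,2]>150)); print("disc",n,c.round(2),onz(n,c,30).round(1))
    x0,y0,x1,y1=bx; hs=cv2.cvtColor(IM[n][y0:y1,x0:x1],cv2.COLOR_BGR2HSV); print(hs[:,(x1-x0)//2])
E
```

```text
scene [176.01 249.37] centre [ 557.6 -350.   195. ] sides [22.2 21.9 21.1 20.6] ang mod90 [78.2 76.2 74.7 79.2]
top [355.07 187.46] centre [ 553.2 -348.2  195. ] sides [20.4 19.2 18.4 23. ] ang mod90 [75.7 70.8 87.9 77.7]
tri (array([ 554.35161383, -349.80227509,  189.41908447]), np.float64(0.9554908405837603))
stand top [[508.7, -381.5], [513.7, -304.2], [587.6, -310.1], [604.1, -396.1]] [ 553.52887666 -347.98390701] [77.5 74.2 87.5 96.5] [86.3 85.4 10.9 81.3]
disc scene [222.87 233.39] [ 454.2 -211.2   30. ]
[[ 15 113 178]
 [ 15 107 157]
 [  9  32  79]
 [120   8  65]
 [ 16 150 172]
 [ 17 154 179]
 [ 17 154 180]
 [ 16 155 178]
 [ 17 154 179]
 [ 17 154 180]
 [ 16 155 183]
 [ 17 154 181]
 [ 16 156 180]
 [ 17 155 178]
 [ 17 155 179]
 [ 17 156 131]
 [ 16 155 105]
 [ 16 157 104]
 [ 14  52  64]
 [135   8  65]
 [120   4  66]
 [140  12  66]]
disc top [314.65 220.48] [ 451.3 -210.6   30. ]
[[ 17 128 157]
 [ 17 128 151]
 [ 17 115 129]
 [ 16  64  91]
 [150   7  70]
 [ 16 104 108]
 [ 18 169 157]
 [ 19 186 174]
 [ 19 186 174]
 [ 19 183 174]
 [ 19 185 172]
 [ 19 185 171]
 [ 19 188 171]
 [ 19 188 175]
 [ 19 188 174]
 [ 18 173 156]
 [ 16 122 109]
 [  0  11  69]
 [105  23  67]
 [ 14  54  81]
 [ 17 115 124]
 [ 18 128 159]]
```

Gauge is at about (555,-349) with yaw about -13°, the disc at (452.7,-211). The spot is (494.5,196.7,78.3) with panel yaw about 0.5°; the measured pane is 191 x 150 mm and the tilt 15.0°, which match. Now I check IK for all the poses, then pick.

```bash
cat >> h.py <<'E'
G=np.array([555.5,-349.]);GY=np.radians(-13)
D=np.array([452.7,-211.,30.]);SP=np.array([494.5,196.7,78.3])
PY=np.radians(0.5)
RP=Ro.from_euler('z',PY)*Ro.from_euler('y',-np.radians(15))   # panel frame
down=lambda psi:[np.pi,0,psi]
def panel_rot(psi): return (RP*Ro.from_euler('xyz',down(psi))).as_euler('xyz')
NP=RP.apply([0,0,1])
def fz(n=8):
    v=[]
    for _ in range(n): bot.dwell(.02); v.append(bot.get_state()["contact_force"])
    return np.mean(v,0)
E
python3 - <<'E'
from h import *
for k in(0,1,2,3):
    psi=GY+k*np.pi/2; psi=(psi+np.pi)%(2*np.pi)-np.pi
    print(k,[None if q is None else np.round(q,2) for q in(solve_ik([*G,156],down(psi)),solve_ik([*G,320],down(psi)),solve_ik(D+[0,0,143],down(psi)),solve_ik(SP+NP*143,panel_rot(psi)),solve_ik(SP+NP*230,panel_rot(psi)))])
E
```

```text
0 [array([-0.67,  0.56,  0.03,  1.04,  0.  ,  2.7 ]), array([-0.67,  0.5 ,  0.35,  1.42,  0.  ,  2.7 ]), array([-0.58,  0.26, -0.38,  0.92,  0.  ,  2.78]), array([ 0.31,  0.04, -0.58,  0.7 , -0.08, -2.63]), array([ 0.32, -0.06, -0.45,  0.93, -0.08, -2.61])]
1 [array([-0.67,  0.56,  0.03,  1.04,  0.  ,  1.12]), array([-0.67,  0.5 ,  0.35,  1.42,  0.  ,  1.12]), array([-0.58,  0.26, -0.38,  0.92,  0.  ,  1.21]), array([ 0.31,  0.04, -0.58,  0.7 , -0.08,  2.09]), array([ 0.32, -0.06, -0.45,  0.93, -0.08,  2.1 ])]
2 [array([-0.67,  0.56,  0.03,  1.04,  0.  , -0.45]), array([-0.67,  0.5 ,  0.35,  1.42,  0.  , -0.45]), array([-0.58,  0.26, -0.38,  0.92,  0.  , -0.36]), array([ 0.31,  0.04, -0.58,  0.7 , -0.08,  0.52]), array([ 0.32, -0.06, -0.45,  0.93, -0.08,  0.53])]
3 [array([-0.67,  0.56,  0.03,  1.04,  0.  , -2.02]), array([-0.67,  0.5 ,  0.35,  1.42,  0.  , -2.02]), array([-0.58,  0.26, -0.38,  0.92,  0.  , -1.93]), array([ 0.31,  0.04, -0.58,  0.7 , -0.08, -1.06]), array([ 0.32, -0.06, -0.45,  0.93, -0.08, -1.04])]
```

```bash
echo 'PSI=GY+np.pi/2' >> h.py; python3 - <<'E'
from h import *
bot.movel([228.7,500.2,380],max_speed=250)
bot.move_ptp([*G,340],down(PSI))
bot.movel([*G,156],max_speed=150)
print(bot.get_state()["t"],bot.get_state()["tcp_pos"])
bot.grip(0.0,60)
s=bot.get_state();print(s["t"],s["opening"],s["gripper_force"],s["contact_force"],s["wrist_torque"])
for n in("scene","top"): cv2.imwrite(f"pics/g_{n}.png",imaging.capture(n))
a=cv2.imread("pics/g_scene.png")[200:290,130:250];b=cv2.imread("pics/g_top.png")[150:240,290:410]
cv2.imwrite("pics/g.png",np.hstack([cv2.resize(x,(400,300),interpolation=cv2.INTER_CUBIC) for x in(a,b)]))
E
```

```text
5.4833 [ 556.0540038  -349.40124928  157.06242104]
6.075 0.26697023111060486 60.168684124946594 [ 0.11066856 -0.82715391  1.82688825] [ 0.01960948 -0.10117503 -0.03529851]
```

View pics/g.png

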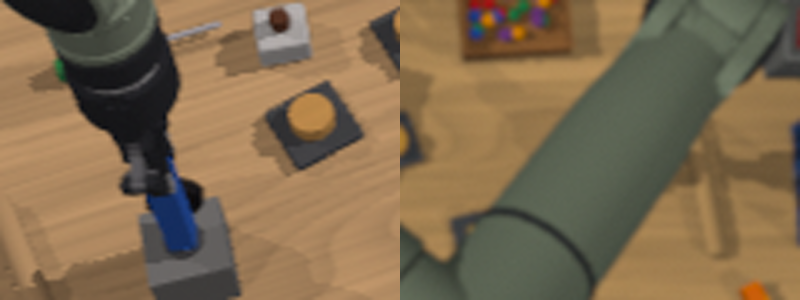

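Scene crop: fingers are on the barrel above the dial, opening 0.267 (about 23 mm), with side forces under 1 N. Lift, and hover over the disc.

```bash
python3 - <<'E'
from h import *
bot.movel([*G,235],max_speed=120)
bot.movel([*D[:2],235],rot=down(PSI),max_speed=200)
bot.movel([*D[:2],30+149+12],max_speed=120)
s=bot.get_state();print(s["t"],s["tcp_pos"],s["orientation"],fz())
im=imaging.capture("scene");cv2.imwrite("pics/d_scene.png",im)
cv2.imwrite("pics/d.png",cv2.resize(im[190:260,180:270],(800,600)[::1],interpolation=cv2.INTER_CUBIC))
p=np.array(s["tcp_pos"]);print("expected tip px",proj("scene",p-[0,0,149]),"origin",proj("scene",p-[0,0,131]),"disc",proj("scene",D))
E
```

```text
8.5083 [ 452.9018857  -211.39999303  190.92555278] [-3.14112218e+00 -1.54091548e-04  1.34351000e+00] [ 0.05757771 -0.04607456 -1.7205593 ]
expected tip px [222.25784527 231.08926325] origin [221.60810363 228.02564112] disc [222.7878564  232.99144555]
```

View pics/d.png

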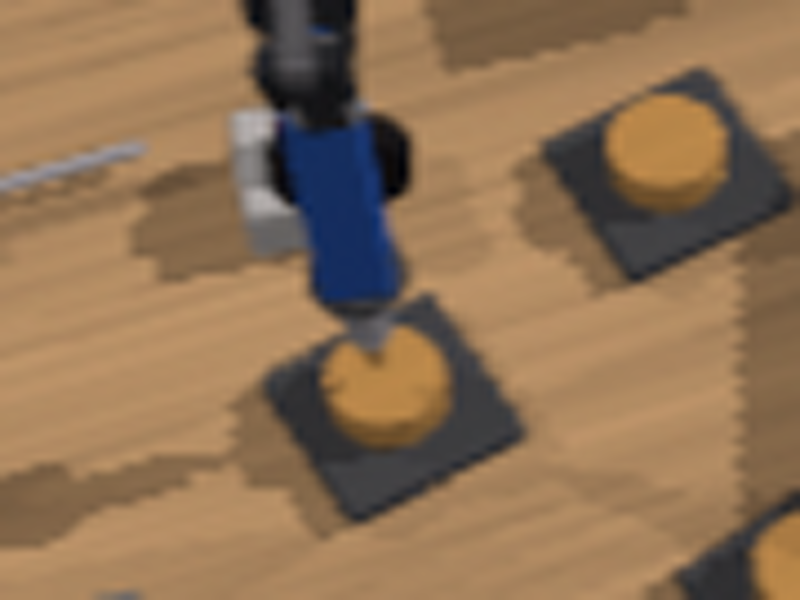

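Crop: the nose hangs over the disc, nose end about (372,348) in the crop, close to the prediction and laterally centred. Now touch and press while watching the force.

```bash
python3 - <<'E'
from h import *
f0=fz()
hit=bot.movel([*D[:2],165],max_speed=12,threshold=1.5)
s=bot.get_state();z=s["tcp_pos"][2];f=fz()-f0;print(s["t"],hit,z,f)
# press stepwise to ~5 N
zc=z
for i in range(8):
    need=(5-f[2])/0.5
    if abs(need)<0.6: break
    zc-=float(np.clip(need,-2,2.5)); bot.movel([*D[:2],zc],max_speed=15)
    f=fz(4)-f0; print(zc,bot.get_state()["tcp_pos"].round(2),f.round(2))
im=imaging.capture("scene");cv2.imwrite("pics/z_scene.png",im)
print(bot.get_state()["t"])
E
```

```text
9.975 True 178.11152126866943 [ 0.60994858 -0.24335523  2.85969532]
175.61152126866943 [ 452.78 -211.07  175.66] [ 0.34 -0.45  4.12]
173.85770514367917 [ 452.77 -211.05  173.95] [ 0.41 -0.33  4.54]
172.93514741908902 [ 452.77 -211.04  172.99] [ 0.25 -0.48  5.39]
173.7113056633414 [ 452.77 -211.03  173.75] [ 0.88 -0.16  5.22]
11.4917
```

```bash
python3 - <<'E'
from h import *
bot.dwell(1.5); s=bot.get_state();print(s["t"],s["contact_force"])
im=imaging.capture("scene")
cv2.imwrite("pics/z.png",cv2.resize(im[190:260,180:270],(800,600),interpolation=cv2.INTER_CUBIC))
p=s["tcp_pos"];print(((np.array([proj("scene",p-[0,0,h]) for h in(125,90,143.75)])-[180,190])*[8.89,8.57]).round())
E
```

```text
12.9917 [ 0.50649804 -0.42814206  2.76739745]
[[374. 342.]
 [363. 290.]
 [380. 368.]]
```

View pics/z.png

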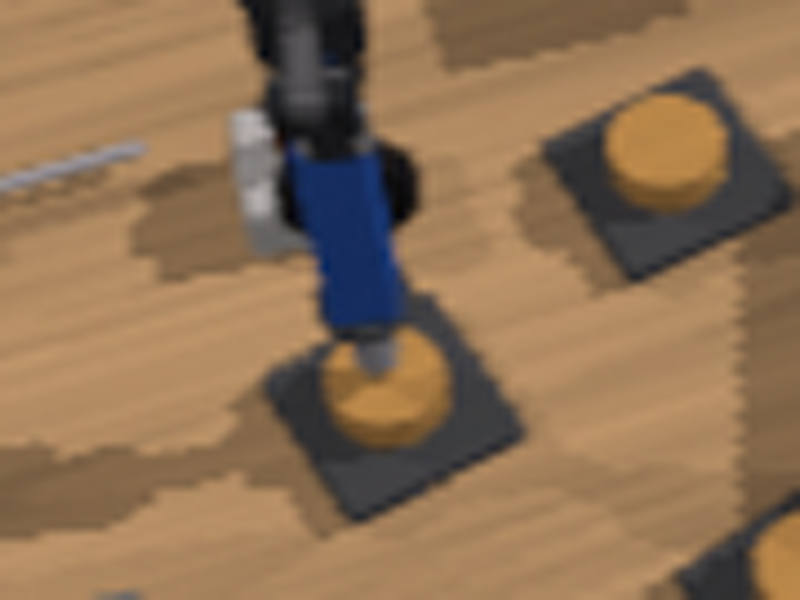

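Crop: the gauge is upright, nose end at about (377,372) on the disc centre (386,380), so off by no more than ~2 mm. The force gives about 6 mm of travel, held 1.5 s. On to the panel.

```bash
python3 - <<'E'
from h import *
bot.movel([*D[:2],320],max_speed=120)
rot=panel_rot(PSI)
bot.move_ptp(SP+NP*220,rot)
bot.movel(SP+NP*164,max_speed=100)
s=bot.get_state();p=s["tcp_pos"];R=Ro.from_euler('xyz',s["orientation"]);ax=-R.apply([0,0,1])
print(s["t"],p,"axis",ax,"NP",NP,"lateral",(p-SP-NP*((p-SP)@NP)))
ims={n:imaging.capture(n) for n in("scene","top")}
out=[]
for n,(x,y) in(("scene",(312,160)),("top",(180,170))):
    cv2.imwrite(f"pics/s_{n}.png",ims[n]); out.append(cv2.resize(ims[n][y:y+60,x:x+80 if n=='scene' else x+80],(400,300),interpolation=cv2.INTER_CUBIC))
    print(n,[(((proj(n,q)-[x,y]+.5)*5).round()) for q in(p-ax*149.8,p-ax*131.8,SP)])
cv2.imwrite("pics/s.png",cv2.resize(np.hstack(out),(800,300)))
E
```

```text
16.6333 [452.44501095 196.12747754 237.06423411] axis [-0.25911671 -0.0021704   0.96584358] NP [-0.25880919 -0.00225859  0.96592583] lateral [ 0.45182838 -0.20157109  0.12059111]
scene [array([202., 167.]), array([202., 145.]), array([202., 184.])]
top [array([171., 196.]), array([168., 198.]), array([173., 195.])]
```

View pics/s.png

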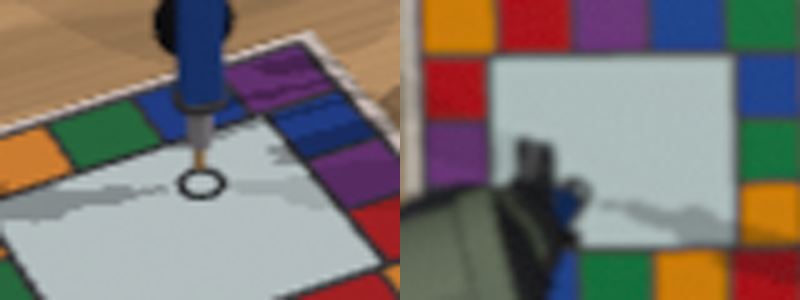

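Crop: brass tip at (200,171) against a predicted (202,167), ring centre (202,184); agreement is within about 1–2 mm. Press along the normal.

```bash
python3 - <<'E'
from h import *
f0=fz()
hit=bot.movel(SP+NP*140,max_speed=12,threshold=1.5)
d=(bot.get_state()["tcp_pos"]-SP)@NP; F=lambda n=8:float((fz(n)-f0)@NP); f=F(); print(hit,d,f)
for i in range(8):
    need=(5-f)/0.5
    if abs(need)<0.8: break
    d-=float(np.clip(need,-2,2.5)); bot.movel(SP+NP*d,max_speed=12); f=F()
    p=bot.get_state()["tcp_pos"]; print(round(d,2),((p-SP)@NP).round(2),(p-SP-NP*((p-SP)@NP)).round(2),round(f,2),(fz(3)-f0).round(2))
bot.dwell(1); s=bot.get_state();print(s["t"],F(),Ro.from_euler('xyz',s["orientation"]).apply([0,0,-1]),s["gripper_force"],s["opening"])
im=imaging.capture("scene");cv2.imwrite("pics/f.png",cv2.resize(im[160:220,312:392],(800,600),interpolation=cv2.INTER_CUBIC))
E
```

```text
True 148.39063753611208 2.7028649221765297
145.89 145.89 [-0.09  0.01 -0.03] 4.39 [-0.22 -0.04  4.09]
144.66 144.68 [-0.03  0.01 -0.01] 4.68 [-0.63 -0.62  4.15]
20.2167 4.561504285825297 [-0.255929   -0.00156045  0.96669432] 60.28473615646362 0.2674328795742268
```

View pics/f.png

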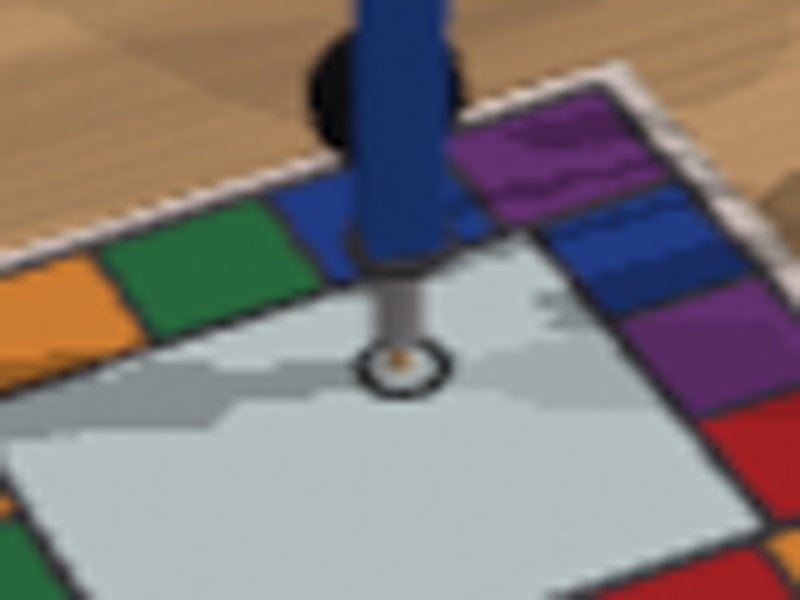

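Crop: the brass tip, at about (398,367), is inside the ring, whose centre is (404,367). The gauge is square to the glass at about 4.6 N, so the plunger is about 5 mm in. Handing in.

```bash
python3 -c "
from bench import bot
print(bot.sign_off())"
```

```text
the job is handed in; nothing more can be done
None
```

The gauge was zeroed on the rightmost disc (plunger about 6 mm in, held over 1.5 s) and is now held square on the glass inside the ring, plunger about 5 mm in at 4.6 N; I handed the job in at about 20 s, and no verdict came back.

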